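Plug in the test pin and hold the plug tester's guard open

ROBOT

A 6-joint arm with a two-finger parallel gripper is mounted at the origin on the work surface. World frame = base frame: x ahead of the robot, y to its left, z up, the work surface at z = 0. Lengths are in m, angles in rad, forces in N, time in s.
With the tool pointing down it reaches from about 0.325 to 0.9 m from the base axis. Payload 3.5 kg.
Tool frame: the origin (TCP) lies on the front face of the gripper's body, between the roots of the fingers; the fingertips stand 73 mm ahead of it and the grasp point (between the pads) lies 54 mm ahead of it; z points along the fingers, y is the line along which they close (so a half turn about z gives the same grasp; the last joint's range is limited). The gripper opens to 85 mm and grips with 20 to 120 N. Pads are 22 mm wide; open, the fingers measure 114 mm over their backs; the gripper's body (76 mm by 85 mm) begins 54 mm behind the grasp point. The pads swing forward as they close: fully open they stand 13 mm farther back than shut.
Start: joints at [-1.401, 0.276, -0.026, 1.268, 0, 1.467], TCP at [0.168, -0.602, 0.304] pointing down, gripper open.
Joint ranges: [-3.12, 3.12], [-0.85, 1.88], [-1.08, 1.24], [-1.95, 2.15], [-1.57, 1.53], [-3.14, 3.14]. Speed limits (rad/s): [2.57, 2.57, 3.14, 3.14, 3.14, 3.14].

INTERFACE

Orientations are given as a rotation vector (axis times angle).
In Python, from station import readout, imaging, workorder gives the robot as it stands.
- The arm moves only by the tool send_rows, never from a script. Its argument "moves" is a list of rows, each a list of 7 numbers: the shift along the tool's x, y, z in m, then the turn, a rotation vector about the tool's x, y, z in rad, then the opening, from -1 (shut) to 1 (fully open). In form: [[dx, dy, dz, wx, wy, wz, claw], ...]. A call has 1 to 20 rows; each row is the pose to reach, as a shift and turn from the pose commanded when the call began, along the tool's axes at that moment; what a row does not reach only later rows make up. A row lasts 1/12 s, in which the tool goes at most 41.7 mm and 7.16 degrees, less where a joint would pass 70% of its speed; a pose out of reach is approached as far as the arm can. A call with a gripper value outside its range is refused whole. The fingers move at their own pace and stop on an object; "force" is the grip in N (left out, the last holds). Time passes only in rows, so rows that repeat a pose let the fingers close. It gives the time, the measured TCP pose, the force, the opening and the grip force at its end, in the units of the state.
- readout.sense(): the state, without advancing time (a new reading comes with each control period).
- imaging.camera(name): name is "scene" or "top" or "wrist"; returns the picture (400x640x3 uint8, red, green, blue); there is no depth.
- imaging.calibration(name): a dict with "mtx" (3x3 intrinsics, pixels), "rvec" (rotation vector, rad) and "tvec" (3), from world to camera coordinates, as OpenCV has them; the wrist camera has in their place "hand_eye" (4x4, takes a point from camera to tool coordinates, whose origin is the TCP and whose axes are the flange's). Camera axes: x right, y down, z forward; pixel columns grow to the right and rows downward; lengths in m; the calibration is good to about 2 mm. A picture is of the moment at which its call begins: read the wrist's pose just before it. calibration takes no time and is no camera call.
- workorder.close_job(): hands the job in; it is judged then, once.
The state is a dict: "clock": time; "joint_positions": joint angles; "dq": joint speeds; "joint_torque": joint torques, N m; "position": TCP position; "ee_rot": TCP orientation; "ft_force": force on the tool from outside, world axes, zero at the start; "torque": the same for the moment, N m; "gripper_width": finger opening in m; "grip_force": force on a finger pad.
Only numpy, scipy, OpenCV 4.12 (cv2) and the standard library are available. Lean on these libraries where they do the work, as an engineer would, in place of code of your own. Each camera call takes 0.05 s, during which the arm holds its last target. There are 200 camera calls.

TASK

Take the test pin from its wooden stand and push it fully home into the opening of the copper terminal on the ignition coil. Then lift the sprung guard of the spark plug tester and hold it steady at 45 degrees open, so that the plug inside can be inspected; finish while still holding it there, because it falls shut when let go. Leave the other things on the bench where they are.

Things in the scene. Friction and masses are not known exactly. Their poses are not given: they have to be found in the camera images.
- pin: test pin: round black plastic handle 18 mm in diameter and 49 mm long on top of a steel shaft 6 mm in diameter and 32 mm long, tip slightly chamfered. Origin at the shaft's tip, z axis along the pin towards the handle's top (81 mm above the tip); the handle's flat shoulder is 32 mm above the tip. Weighs about 50 g. It starts upright in the stand with its shoulder resting on the stand's top
- stand: dark wooden stand fixed to the bench, 65 x 55 x 40 mm high, with one loose 10 mm hole in the middle of its top; origin at the centre of its underside. Stand and coil may have changed places
- coil: ignition coil fixed to the bench: black block 70 x 60 mm, 25 mm high, between two dark steel plates (64 mm long, 30 mm high), with an upright square copper terminal 28 x 28 mm, 40 mm high, on its middle; origin at the centre of its underside
- terminal_mouth (a point): centre of the opening in the copper terminal's top face, 65 mm above the bench; z axis up. The hole is vertical, 8 mm in diameter with a small chamfer, 36 mm deep. Fully home, the pin's shoulder rests on the top face, with its tip 32 mm below the mouth
- tester: spark plug tester fixed to the bench: grey steel open-topped chamber 150 (x) x 130 (y) x 80 mm high, covered by a steel guard, with a lower deck (60 mm high, 70 mm wide) along its +y side carrying a bayonet socket and a round gauge (up to 78 mm high). Origin at the centre of the chamber's underside; the x axis points away from the robot's side of the bench, towards the guard's hinge
- guard_hinge (a point): point on the guard's hinge line, in the middle of the chamber's far top edge (75 mm along the tester's x axis from its origin, 80 mm up); the hinge line runs along the tester's y axis
- guard_bar (a point): middle of the bar handle on the guard, moves with the guard. Round steel bar 10 mm in diameter, along the tester's y axis, 96 mm between its two upright posts; closed, its centre is 140 mm before the hinge line (towards the robot, tester -x) and 45 mm above it, 40 mm over the guard's upper face, so fingers fit around it from above. The guard is a flat plate 160 mm from hinge to front edge, 130 mm wide, 5 mm thick; its front edge stands 10 mm out over the chamber's front wall
- guard (a joint): opening angle of the guard in rad: 0 closed, 0.785 is 45 degrees, stop at 1.6; the near edge rises and swings back over the hinge. Its weight (about 0.3 kg) and a light spring pull it shut from any angle, 2 to 4 N at the bar; it does not stay open by itself
- bowl: bystander, to be left where it is: olive plastic carburettor bowl, 60 mm across, 38 mm tall
- cap: bystander, to be left where it is: tin oil can cap, 32 mm across, 17 mm tall
- lever: bystander, to be left where it is: chrome mower height lever lying flat, about 165 mm long
- spark_plug: bystander, to be left where it is: spare spark plug lying down, about 70 mm long
- screwdriver: bystander, to be left where it is: screwdriver lying down
- wrench: bystander, to be left where it is: wrench lying down
- jar: bystander, to be left where it is: amber glass jar with steel lid, 60 mm across, 70 mm tall
There are look-alikes about, which are no part of the job. Of the things shaped like the pin, the black one is meant.

How it is judged:
By the outcome, as a careful person would: the job done as asked, in the order asked, and still so for the second after the job is handed in, while the arm keeps its last pose, push and grip.
It also fails if it takes over 64 s, if anything falls off the work surface, if the arm or the gripper's body presses on something with over 40 N, if the wrist force passes 120 N, or if a joint passes its speed limit or range.

## Working session

There is one attempt and no reset: what is moved stays moved. The work goes in short steps, Python scripts to look and compute and a tool call to move; the robot and the scene stay as the last step left them, time stands still between calls to the robot, and variables do not carry over. Pictures are saved under pics/ and viewed, at most 10 in all, crops included, and the job is handed in when it is done.

Besides the shell and the picture viewer there is one more tool, called after ">>>" by a JSON object that holds its "method" and its "body". send_rows: Moves the arm, as the interface text tells. Its arguments: {"type":"object","properties":{"moves":{"type":"array"},"force":{"type":"number"}},"required":["moves"]}

```bash
mkdir -p pics
cat > h.py <<'E'
import numpy as np, cv2
from station import readout, imaging, workorder
R=lambda v: cv2.Rodrigues(np.array(v,float))[0]
def cal(name):
    c=imaging.calibration(name); K=np.array(c["mtx"],float)
    if name=="wrist":
        s=readout.sense(); T=np.eye(4); T[:3,:3]=R(s["ee_rot"]); T[:3,3]=s["position"]
        M=T@np.array(c["hand_eye"]); return K,M[:3,:3],M[:3,3]
    r=R(c["rvec"]); return K,r.T,-r.T@np.array(c["tvec"],float).ravel()
def ray(C,uv,z):
    K,r,o=C; d=r@np.linalg.solve(K,[uv[0],uv[1],1]); return o+d*(z-o[2])/d[2]
def proj(C,p):
    K,r,o=C; q=K@(r.T@(np.array(p)-o)); return q[:2]/q[2]
def tri(C1,a,C2,b):
    A=[];B=[]
    for (K,r,o),uv in ((C1,a),(C2,b)):
        d=r@np.linalg.solve(K,[uv[0],uv[1],1]); d/=np.linalg.norm(d); P=np.eye(3)-np.outer(d,d); A.append(P);B.append(P@o)
    return np.linalg.solve(A[0]+A[1],B[0]+B[1])
def save(n,im): cv2.imwrite(n,cv2.cvtColor(im,cv2.COLOR_RGB2BGR))
def totool(p):
    s=readout.sense(); return R(s["ee_rot"]).T@(np.array(p)-s["position"])
E
python3 - <<'E'
from h import *
for n in("top","scene"):
    im=imaging.camera(n); np.save(n+".npy",im); save(f"pics/{n}.png",im)
    print(n,cal(n)[2],cal(n)[0][0,0])
print(readout.sense()); print(imaging.calibration("wrist"))
E
```

```text
top [ 0.44683939 -0.04622484  1.16900957] 456.2759295836269
scene [ 1.12947817 -0.87775083  0.8595871 ] 512.7037605140107
{'clock': 0.1, 'joint_positions': array([-1.40138131e+00,  2.77093971e-01, -2.77361906e-02,  1.26799809e+00,
       -3.54825094e-06,  1.46741357e+00]), 'dq': array([-2.59620359e-05,  4.13808181e-04,  4.11110803e-03,  6.43579800e-04,
       -2.41136050e-03,  1.19342758e-03]), 'joint_torque': array([-2.96839630e-05, -4.46708858e+01,  2.96128786e+01,  8.43059155e-03,
       -1.08432973e-04, -1.15664811e-07]), 'position': array([ 0.16829797, -0.60133958,  0.30285192]), 'ee_rot': array([-3.11040197e+00, -4.26906134e-01,  1.10858469e-04]), 'ft_force': array([ 0.30324508, -0.5081168 ,  0.59085169]), 'torque': array([0.00791503, 0.02449392, 0.00732454]), 'grip_force': 0.0, 'gripper_width': 0.08548405449216383}
{'mtx': array([[350.83603193,   0.        , 318.04113458],
       [  0.        , 350.83603193, 199.47428513],
       [  0.        ,   0.        ,   1.        ]]), 'hand_eye': array([[-5.20980178e-04, -9.57388883e-01, -2.88801411e-01,
         7.37293468e-02],
       [ 9.99999431e-01, -2.30062883e-04, -1.04126996e-03,
         4.62408573e-04],
       [ 9.30457804e-04, -2.88801789e-01,  9.57388459e-01,
        -6.95485021e-02],
       [ 0.00000000e+00,  0.00000000e+00,  0.00000000e+00,
         1.00000000e+00]])}
```

View pics/top.png

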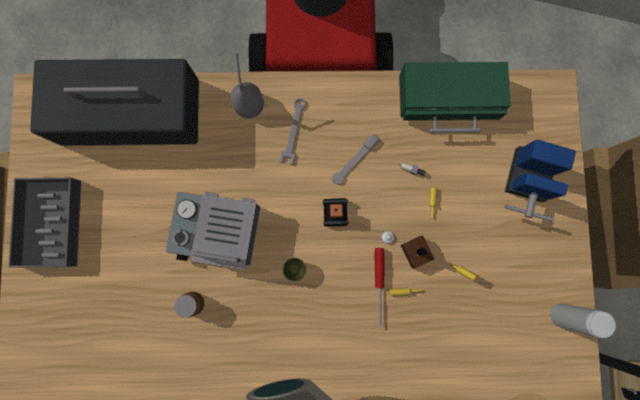

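View pics/scene.png

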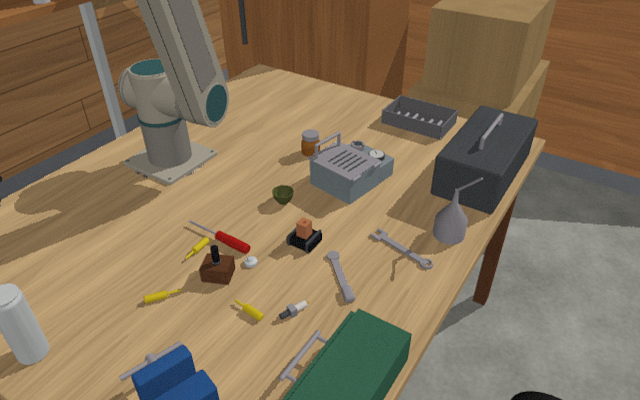

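The black pin stands upright in the stand at top (420,252), scene (215,255). The look-alikes are the yellow ones at top (433,200), (465,272) and (405,292). Only the black one fits the description. The coil's copper terminal is at top (336,211), and the tester is at top (213,231) with its deck on the left (+y). Next is an enlarged crop to confirm.

Run:
```python
from h import *
t=np.load("top.npy"); s=np.load("scene.npy")
a=cv2.resize(t[180:280,160:280],None,fx=4,fy=4,interpolation=2)[:300*2][:,:480]
b=cv2.resize(t[230:275,390:445],None,fx=5,fy=5,interpolation=2)
c=cv2.resize(s[125:205,300:400],None,fx=3,fy=3,interpolation=2)
out=np.zeros((600,800,3),np.uint8)
out[:400,:480]=a; out[:225,500:775]=b; out[240:480,490:790]=c
save("pics/crop1.png",out)
Ct,Cs=cal("top"),cal("scene")
def cop(im,roi):
    x0,y0,x1,y1=roi; h=cv2.cvtColor(im,cv2.COLOR_RGB2HSV)[y0:y1,x0:x1]
    m=cv2.inRange(h,(0,90,110),(14,255,255)); n,l,st,ce=cv2.connectedComponentsWithStats(m)
    i=1+st[1:,4].argmax(); print(st[i],ce[i]); return ce[i]+[x0,y0]
ct=cop(t,(320,195,352,230)); cs=cop(s,(285,210,325,255))
print("terminal",ct,ray(Ct,ct,.065))
h=cv2.cvtColor(t,cv2.COLOR_RGB2HSV)
m=(h[235:272,400:440,2]<45).astype(np.uint8); n,l,st,ce=cv2.connectedComponentsWithStats(m)
for i in range(1,n):
    if st[i,4]>8: print("pin?",st[i],ce[i]+[400,235],ray(Ct,ce[i]+[400,235],.089))
print(ray(Ct,(418,252),.04))
for p in[(0,0,0),(.168,-.602,.304)]: print(proj(Ct,p),proj(Cs,p))
```

```text
[ 10  10  12  11 122] [15.63934426 14.93442623]
[ 11   7  16  22 272] [18.76838235 17.52941176]
terminal [335.63934426 209.93442623] [ 0.56522252 -0.09242002  0.065     ]
pin? [16 13 17 12 90] [422.77777778 252.37777778] [ 0.4594245  -0.29572638  0.089     ]
[ 0.46107481 -0.29524996  0.04      ]
[300.3448454  444.16548519] [170.75780841 159.72936743]
[622.42654124 408.36906411] [-36.98027201 195.57554426]
```

View pics/crop1.png

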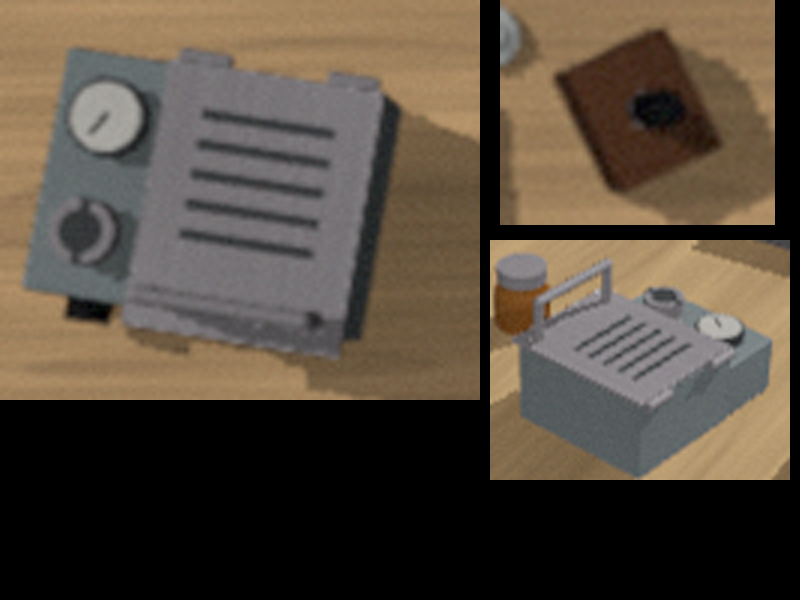

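The crop confirms it: the black pin at top (423,252) is in the dark brown stand. The guard's far edge, with the hinges, is at the top of the tester. The bar runs from scene (316,145) to (340,132). I'll move above the pin for a closer look.

>>> {"method": "send_rows", "body": {"moves": [[0.363,-0.216,0.053,0,0,0,1],[0.363,-0.216,0.053,0,0,0,1],[0.363,-0.216,0.053,0,0,0,1],[0.363,-0.216,0.053,0,0,0,1],[0.363,-0.216,0.053,0,0,0,1],[0.363,-0.216,0.053,0,0,0,1],[0.363,-0.216,0.053,0,0,0,1],[0.363,-0.216,0.053,0,0,0,1],[0.363,-0.216,0.053,0,0,0,1],[0.363,-0.216,0.053,0,0,0,1],[0.363,-0.216,0.053,0,0,0,1],[0.363,-0.216,0.053,0,0,0,1],[0.363,-0.216,0.053,0,0,0,1],[0.363,-0.216,0.053,0,0,0,1]], "force": 30}}

```text
clock: 1.27
position: [0.4591, -0.2969, 0.2509]
ee_rot: [3.112, 0.426, -0.001]
ft_force: [0.8, -0.3, 0.4]
gripper_width: 0.0854
grip_force: 0.0
```

Run:
```python
from h import *
C=cal("wrist"); im=imaging.camera("wrist"); np.save("w1.npy",im)
s=readout.sense(); print(s["position"],s["ee_rot"],s["joint_positions"].round(2))
Ct,Cs=cal("top"),cal("scene")
print("pin top proj",proj(C,(.4594,-.2957,.089)),proj(C,(.4594,-.2957,.04)))
h=cv2.cvtColor(im,cv2.COLOR_RGB2HSV); u,v=proj(C,(.46,-.2957,.06)).astype(int)
x0,y0=u-80,max(v-80,0); m=(h[y0:v+80,x0:u+80,2]<40).astype(np.uint8); n,l,st,ce=cv2.connectedComponentsWithStats(m)
for i in range(1,n):
    if st[i,4]>60: print(st[i]+[x0,y0,0,0,0],ce[i]+[x0,y0])
save("pics/w1.png",im)
cr=lambda x,y:ray(Ct,(160+x/4,180+y/4),.085)
for p in[(172,62),(380,85),(125,325),(340,355)]: print("plate",cr(*p))
for p in[(315.7,145),(340,132.3)]: print("bar",ray(Cs,p,.125))
for p in[(140,295),(315,320)]: print("bartop",ray(Ct,(160+p[0]/4,180+p[1]/4),.125))
```

```text
[ 0.45900515 -0.29716779  0.25099669] [ 3.11243002e+00  4.24372501e-01 -5.33962752e-04] [-0.69  0.17 -0.27  1.13 -0.    2.18]
pin top proj [316.15985863 203.99139782] [316.50701406 186.07960105]
[309 174  23  34 625] [320.0096 190.7008]
plate [0.6014544  0.22501694 0.085     ]
plate [0.58619065 0.10090386 0.085     ]
plate [0.44569714 0.24994297 0.085     ]
plate [0.42654863 0.12374115 0.085     ]
bar [0.44804989 0.14288684 0.125     ]
bar [0.46818148 0.23964742 0.125     ]
bartop [0.46253096 0.23086901 0.125     ]
bartop [0.44715737 0.13173766 0.125     ]
```

View pics/w1.png

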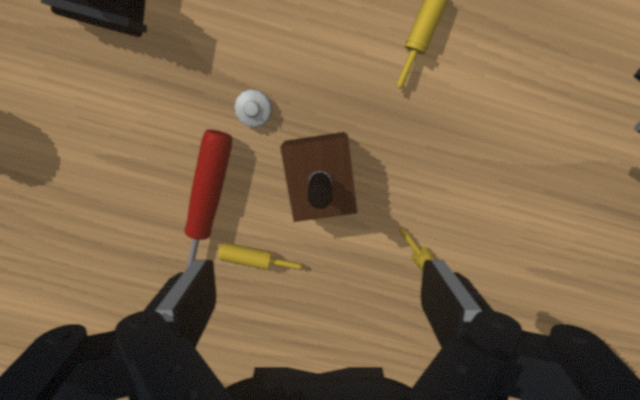

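The wrist view shows the pin's blob over u 309-331, v 174-207, with its top disc near (320,196). The stand's top corners are (282,142), (347,133), (356,213) and (294,220).

Run:
```python
from h import *
C=cal("wrist"); im=np.load("w1.npy")
h=cv2.cvtColor(im,cv2.COLOR_RGB2HSV)[120:235,270:370]
for T in(35,50): 
    m=(h[...,2]<T)&(h[...,1]<120); ys,xs=np.nonzero(m[30:105,20:70]); print(T,xs.min()+290,xs.max()+290,ys.min()+150,ys.max()+150,len(xs))
m=((h[...,2]<110)&(h[...,1]>110)&((h[...,0]<12)|(h[...,0]>170))).astype(np.uint8)
m=cv2.morphologyEx(m,cv2.MORPH_OPEN,np.ones((5,5)));c=max(cv2.findContours(m,0,2)[0],key=cv2.contourArea)
r=cv2.minAreaRect(c);print(r[0][0]+270,r[0][1]+120,r[1:])
mid=np.mean([(282,142),(347,133),(356,213),(294,220)],0)
print("stand",ray(C,mid,.04)); 
for uv in((320,195.5),): p=ray(C,uv,.089); print("pin",p,totool(p))
print("width px->", 350.8*.018/ (C[1].T@(p-C[2]))[2])
```

```text
35 310 331 174 206 278
50 308 332 173 207 585Traceback (most recent call last):
  File "<stdin>", line 7, in <module>
ValueError: max() iterable argument is empty
```

Run:
```python
from h import *
C=cal("wrist")
q=[ray(C,c,.04) for c in[(282,142),(347,133),(356,213),(294,220)]]
print("stand",np.mean(q,0),[np.linalg.norm(q[i]-q[i-1]).round(3) for i in range(4)])
p=ray(C,(320,195.5),.089); print("pin",p,totool(p),350.8*.018/ (C[1].T@(p-C[2]))[2])
b=ray(C,(320,184),.04);print("base far edge~",b)
```

```text
stand [ 0.46633324 -0.29688388  0.04      ] [np.float64(0.067), np.float64(0.052), np.float64(0.067), np.float64(0.053)]
pin [ 0.46586468 -0.29693024  0.089     ] [0.00673528 0.00155644 0.1619946 ] 26.19833703153453
base far edge~ [ 0.46175603 -0.29831736  0.04      ]
```

>>> {"method": "send_rows", "body": {"moves": [[0.007,0.0015,0.03,0,0,0,1],[0.007,0.0015,0.065,0,0,0,1],[0.007,0.0015,0.1,0,0,0,1],[0.007,0.0015,0.12,0,0,0,1],[0.007,0.0015,0.131,0,0,0,1],[0.007,0.0015,0.131,0,0,0,1],[0.007,0.0015,0.131,0,0,0,-1],[0.007,0.0015,0.131,0,0,0,-1],[0.007,0.0015,0.131,0,0,0,-1],[0.007,0.0015,0.131,0,0,0,-1],[0.007,0.0015,0.131,0,0,0,-1],[0.007,0.0015,0.131,0,0,0,-1],[0.007,0.0015,0.131,0,0,0,-1],[0.007,0.0015,0.131,0,0,0,-1],[0.007,0.0015,0.131,0,0,0,-1],[0.007,0.0015,0.131,0,0,0,-1]], "force": 40}}

```text
clock: 2.65
position: [0.4675, -0.296, 0.121]
ee_rot: [3.111, 0.427, 0.002]
ft_force: [-0.4, 0.4, 5.5]
gripper_width: 0.0172
grip_force: 39.0
```

>>> {"method": "send_rows", "body": {"moves": [[0,0,-0.03,0,0,0,-1],[0,0,-0.065,0,0,0,-1],[0,0,-0.1,0,0,0,-1],[0.02,-0.03,-0.12,0,0,0,-1],[0.04,-0.06,-0.13,0,0,0,-1],[0.06,-0.095,-0.13,0,0,0,-1],[0.08,-0.13,-0.13,0,0,0,-1],[0.095,-0.16,-0.13,0,0,0,-1],[0.099,-0.17,-0.13,0,0,0,-1],[0.099,-0.17,-0.13,0,0,0,-1],[0.099,-0.17,-0.13,0,0,0,-1],[0.099,-0.17,-0.13,0,0,0,-1]]}}

```text
clock: 3.65
position: [0.5163, -0.106, 0.2497]
ee_rot: [3.112, 0.426, -0.001]
ft_force: [0.7, -0.4, -0.4]
gripper_width: 0.0169
grip_force: 40.5
```

Run:
```python
from h import *
C=cal("wrist"); im=imaging.camera("wrist"); np.save("w2.npy",im); s=readout.sense()
np.savez("w2c.npz",*C)
print(s["position"],s["ee_rot"],s["joint_positions"].round(2),s["ft_force"])
print("term proj",proj(C,(.565,-.0924,.065)))
Rt=R(s["ee_rot"])
for z in (.054,.054+.027,.108): print(z,proj(C,s["position"]+Rt@[0,0,z]))
save("pics/w2.png",im)
```

```text
[ 0.51632888 -0.10631774  0.24976936] [ 3.11227207e+00  4.25000186e-01 -4.46820713e-04] [-0.33  0.14 -0.31  1.12 -0.    2.54] [-0.19902622 -0.41515378 -0.60721125]
term proj [317.63147498 127.43782768]
0.054 [318.07165622 287.39780434]
0.081 [318.11822241 257.10119175]
0.108 [318.15219929 234.99536196]
```

View pics/w2.png

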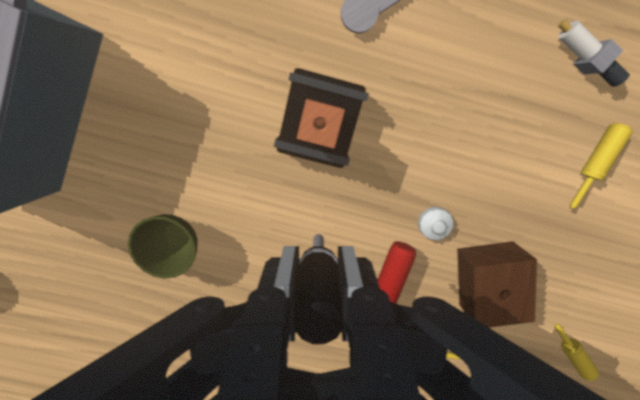

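The wrist view shows the terminal mouth at about (320,123). The pin is held upright with its tip at about (319,237).

Run:
```python
from h import *
d=np.load("w2c.npz"); C=[d[k] for k in d.files]; im=np.load("w2.npy")
g=cv2.cvtColor(im,cv2.COLOR_RGB2GRAY); h=cv2.cvtColor(im,cv2.COLOR_RGB2HSV)
m=cv2.inRange(h[90:160,285:360],(0,90,100),(16,255,255)); c=max(cv2.findContours(m,0,2)[0],key=cv2.contourArea); r=cv2.minAreaRect(c); print("top face",r[0][0]+285,r[0][1]+90,r[1:])
w=g[112:134,308:332].astype(float); k=np.clip(np.median(w)-15-w,0,None); ys,xs=np.indices(w.shape); uv=((xs*k).sum()/k.sum()+308,(ys*k).sum()/k.sum()+112); print("hole",uv)
p=ray(C,uv,.065); print(p,totool(p)); print(ray(C,(r[0][0]+285,r[0][1]+90),.065))
print(g[228:252,308:330:1])
s=readout.sense(); print("tip",proj(C,s["position"]+R(s["ee_rot"])@[0,0,.113]))
```

```text
top face 320.1764678955078 123.29411697387695 ((40.74597930908203, 41.71612548828125), 14.03624439239502)
hole (np.float64(318.8685208596713), np.float64(123.3015170670038))
[ 0.56802017 -0.09247199  0.065     ] [0.05357395 0.00044751 0.18475129]
[ 0.56827444 -0.0933656   0.065     ]
[[169 170 171 170 170 171 172 169 170 172 172 173 174 176 175 174 170 172
  171 169 170 171]
 [167 164 165 166 171 170 169 171 170 172 173 174 174 174 172 172 171 174
  174 172 174 170]
 [167 168 168 165 166 167 168 168 169 170 172 171 171 168 171 171 172 172
  173 171 174 175]
 [171 168 168 168 168 167 167 165 166 168 166 169 168 170 169 169 171 169
  168 171 171 173]
 [171 173 169 173 171 170 168 167 167 166 166 164 167 167 166 166 164 162
  165 163 165 166]
 [170 169 170 173 172 170 168 166 158 155 154 153 157 160 166 165 161 159
  162 162 160 164]
 [167 169 170 171 171 168 165 158 140 131 127 126 133 145 154 163 163 164
  162 161 158 157]
 [168 170 171 169 168 161 151 138 123 113 109 107 109 118 142 156 167 169
  167 167 162 166]
 [167 165 166 165 163 157 139 124 115 111 104  94  91  98 118 145 162 1
[... 749 characters left out ...]
161 160 158 157]
 [157 160 159 152 143 121 109 102  99  96  89  88  78  70  77 101 133 156
  164 165 165 164]
 [152 151 143 136 118  94  82  76  75  71  68  64  61  60  66  89 122 147
  157 162 164 166]
 [142 132 118 104  87  71  63  64  62  63  63  64  57  58  56  68  88 118
  135 146 158 162]
 [122 106  89  74  73  75  79  80  85  85  83  84  79  77  71  66  65  76
   94 116 132 147]
 [ 95  83  75  76  87 101 107 108 110 105 107 106 105  97  93  91  83  78
   73  85  97 115]
 [ 83  83  86  88  97 110 114 116 116 120 116 116 112 113 111 106 103  98
   90  85  78  82]
 [ 87  83  86  86  91  98 101 102 105 103 105  99 105 103 101 102 109 109
  109 104  92  77]]
tip [318.15750788 231.54151727]
```

Run:
```python
from h import *
d=np.load("w2c.npz"); C=[d[k] for k in d.files]; s=readout.sense(); Rt=R(s["ee_rot"]); P=s["position"]
f=lambda x,z:proj(C,P+Rt@[x,0,z])[1]
for dx in(0,-.002,-.004):
    for dz in(0,-.003,-.006): print(dx,dz,"tipfar",f(dx+.0025,.113+dz).round(1),"shoulderfar",f(dx+.009,.081+dz).round(1),"topnear",f(dx-.009,.032+dz).round(1))
im=imaging.camera("scene"); Cs=cal("scene")
t=proj(Cs,P+Rt@[0,0,.113]); print("scene tip",t, proj(Cs,P+Rt@[0,0,.081]))
u,v=t.astype(int); cr=im[v-40:v+20,u-30:u+30]; 
w=np.load("w2.npy")[200:360,240:400]
out=np.zeros((600,800,3),np.uint8); out[:480,:480]=0; out[:480,:480]=cv2.resize(w,(480,480)); out[:300,490:790]=cv2.resize(cr,(300,300),interpolation=2)
cv2.circle(out,(490+int((t[0]-u+30)*5),int((t[1]-v+40)*5)),2,(255,0,0),-1); save("pics/tip.png",out); print(u,v)
```

```text
0 0 tipfar 227.4 shoulderfar 239.5 topnear 344.2
0 -0.003 tipfar 229.4 shoulderfar 242.1 topnear 350.3
0 -0.006 tipfar 231.4 shoulderfar 244.8 topnear 356.7
-0.002 0 tipfar 230.7 shoulderfar 243.4 topnear 349.0
-0.002 -0.003 tipfar 232.7 shoulderfar 246.1 topnear 355.2
-0.002 -0.006 tipfar 234.9 shoulderfar 248.9 topnear 361.7
-0.004 0 tipfar 234.0 shoulderfar 247.4 topnear 353.8
-0.004 -0.003 tipfar 236.1 shoulderfar 250.1 topnear 360.1
-0.004 -0.006 tipfar 238.3 shoulderfar 252.9 topnear 366.7
scene tip [281.95155134 194.41790051] [281.26896841 183.40364315]
281 194
```

View pics/tip.png

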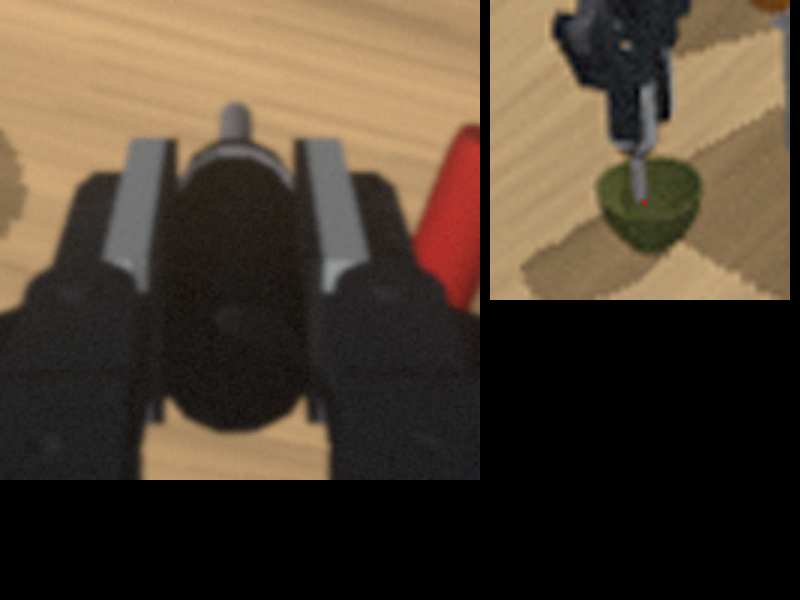

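The pin is held nearly upright, with its tip about 3-4 mm towards tool -x. The shoulder agrees with that, and the top looks rounded. I'll hover with the tip just above the mouth and look again.

>>> {"method": "send_rows", "body": {"moves": [[0.03,0.001,0,0,0,0,-1],[0.057,0.001,0.01,0,0,0,-1],[0.057,0.001,0.04,0,0,0,-1],[0.057,0.001,0.06,0,0,0,-1],[0.057,0.001,0.064,0,0,0,-1],[0.057,0.001,0.064,0,0,0,-1],[0.057,0.001,0.064,0,0,0,-1],[0.057,0.001,0.064,0,0,0,-1]]}}

```text
clock: 4.42
position: [0.5725, -0.0917, 0.1875]
ee_rot: [3.112, 0.426, 0.004]
ft_force: [0.3, -0.1, -0.1]
gripper_width: 0.0168
grip_force: 40.5
```

Run:
```python
from h import *
C=cal("wrist"); im=imaging.camera("wrist"); np.save("w3.npy",im); np.savez("w3c.npz",*C); s=readout.sense(); Rt=R(s["ee_rot"]); P=s["position"]
print(P,s["ft_force"]); f=lambda x,z:proj(C,P+Rt@[x,0,z])
print("tip model",f(-.0037,.113),"mouth est",proj(C,(.5681,-.0929,.065)))
sc=imaging.camera("scene"); Cs=cal("scene"); m=proj(Cs,(.5681,-.0929,.065)); u,v=m.astype(int); print("scene mouth",m)
out=np.zeros((480,800,3),np.uint8); out[:480,:480]=cv2.resize(im[200:280,280:360],(480,480),interpolation=2); out[:310,490:790]=cv2.resize(sc[v-36:v+26,u-30:u+30],(300,310),interpolation=2); save("pics/tip2.png",out)
```

```text
[ 0.57259394 -0.09157803  0.18774492] [-0.31239405  0.49718392 -1.43993438]
tip model [317.49618868 237.36839922] mouth est [317.30246276 232.95996901]
scene mouth [303.87973404 222.17106184]
```

View pics/tip2.png

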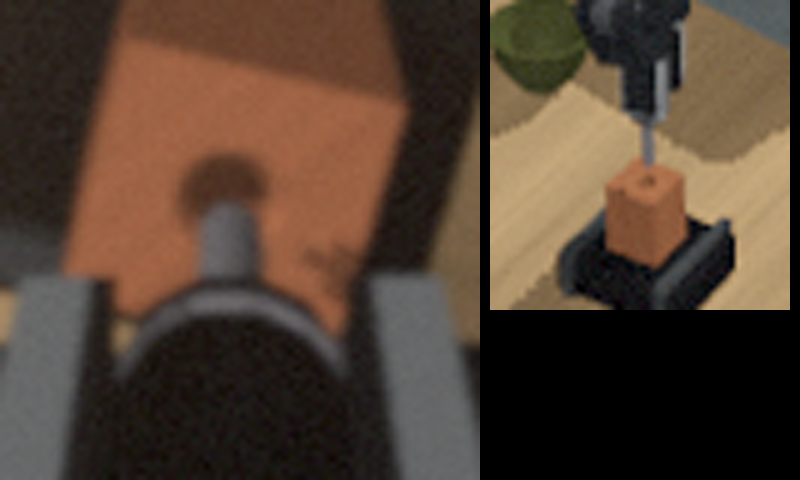

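The crop shows the hole centre at about (317.4,232.3). The tip, 10 mm above the mouth, would land at about (318.2,230.2). I'll correct by about -1 mm in x and -0.4 mm in y and ease it in.

>>> {"method": "send_rows", "body": {"moves": [[-0.001,-0.0004,0,0,0,0,-1],[-0.001,-0.0004,0.004,0,0,0,-1],[-0.001,-0.0004,0.007,0,0,0,-1],[-0.001,-0.0004,0.01,0,0,0,-1],[-0.001,-0.0004,0.012,0,0,0,-1],[-0.001,-0.0004,0.014,0,0,0,-1],[-0.001,-0.0004,0.014,0,0,0,-1]]}}

```text
clock: 5.1
position: [0.5706, -0.0909, 0.1714]
ee_rot: [3.112, 0.427, -0.0]
ft_force: [0.2, -1.2, -1.1]
gripper_width: 0.0173
grip_force: 40.5
```

>>> {"method": "send_rows", "body": {"moves": [[0,0,0.006,0,0,0,-1],[0,0,0.012,0,0,0,-1],[0,0,0.018,0,0,0,-1],[0,0,0.022,0,0,0,-1],[0,0,0.024,0,0,0,-1],[0,0,0.024,0,0,0,-1]]}}

```text
clock: 5.6
position: [0.5705, -0.091, 0.1472]
ee_rot: [3.112, 0.427, -0.001]
ft_force: [1.5, -3.6, -2.7]
gripper_width: 0.0165
grip_force: 40.4
```

>>> {"method": "send_rows", "body": {"moves": [[0,0,0.002,0,0,0,-1],[0,0,0.003,0,0,0,-1],[0,0,0.004,0,0,0,-1],[0,0,0.004,0,0,0,-1]]}}

```text
clock: 5.93
position: [0.5708, -0.091, 0.1461]
ee_rot: [3.112, 0.427, 0.001]
ft_force: [-3.3, -2.2, 11.5]
gripper_width: 0.0171
grip_force: 41.8
```

The shoulder is seated: 11 N of upward force with the TCP at z 0.146. I'll release and rise.

>>> {"method": "send_rows", "body": {"moves": [[0,0,-0.001,0,0,0,-1],[0,0,-0.002,0,0,0,1],[0,0,-0.002,0,0,0,1],[0,0,-0.002,0,0,0,1],[0,0,-0.002,0,0,0,1],[0,0,-0.002,0,0,0,1],[0,0,-0.01,0,0,0,1],[0,0,-0.03,0,0,0,1],[0,0,-0.065,0,0,0,1],[0,0,-0.1,0,0,0,1],[0,0,-0.13,0,0,0,1],[0,0,-0.15,0,0,0,1],[0,0,-0.155,0,0,0,1],[0,0,-0.155,0,0,0,1]]}}

```text
clock: 7.1
position: [0.5717, -0.091, 0.3015]
ee_rot: [3.111, 0.427, 0.007]
ft_force: [-0.2, -0.2, -0.2]
gripper_width: 0.0859
grip_force: 0.0
```

Run:
```python
from h import *
s=readout.sense(); print(s["position"],s["ee_rot"])
Cs=cal("scene"); sc=imaging.camera("scene"); Cw=cal("wrist"); w=imaging.camera("wrist")
u,v=proj(Cs,(.568,-.093,.07)).astype(int)
a,b=proj(Cw,(.568,-.093,.09)).astype(int); print("wrist",a,b,"home top",proj(Cw,(.568,-.093,.114)),"scene",proj(Cs,(.568,-.093,.065)),proj(Cs,(.568,-.093,.114)))
out=np.zeros((400,800,3),np.uint8); out[:,:400]=cv2.resize(sc[v-40:v+40,u-40:u+40],(400,400),interpolation=2); out[:,400:]=cv2.resize(w[max(b-50,0):b+50,a-50:a+50],(400,400)); save("pics/home.png",out); print(u,v)
```

```text
[ 0.571686   -0.09099287  0.30149849] [3.11060243 0.42702167 0.00711769]
wrist 319 191 home top [319.60882161 199.73683779] scene [303.82262104 222.17900837] [303.31575107 206.26056889]
303 220
```

View pics/home.png

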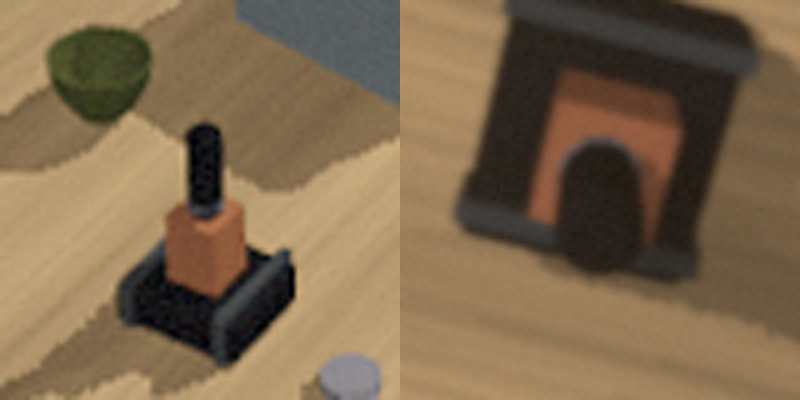

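The pin is fully home: its collar sits on the copper top face, and the handle top at scene v≈205 matches the predicted 206. Now I'll hover over the guard bar, turned to the tester's yaw.

>>> {"method": "send_rows", "body": {"moves": [[-0.037,-0.296,0,0,0,-1.145,0],[-0.037,-0.296,0,0,0,-1.145,0],[-0.037,-0.296,0,0,0,-1.145,0],[-0.037,-0.296,0,0,0,-1.145,0],[-0.037,-0.296,0,0,0,-1.145,0],[-0.037,-0.296,0,0,0,-1.145,0],[-0.037,-0.296,0,0,0,-1.145,0],[-0.037,-0.296,0,0,0,-1.145,0],[-0.037,-0.296,0,0,0,-1.145,0],[-0.037,-0.296,0,0,0,-1.145,0],[-0.037,-0.296,0,0,0,-1.145,0],[-0.037,-0.296,0,0,0,-1.145,0],[-0.037,-0.296,0,0,0,-1.145,0],[-0.037,-0.296,0,0,0,-1.145,0]]}}

```text
clock: 8.37
position: [0.4553, 0.1838, 0.2985]
ee_rot: [-2.387, -2.042, 0.001]
ft_force: [-0.4, -0.4, -0.2]
gripper_width: 0.0428
grip_force: 0.0
```

Run:
```python
from h import *
C=cal("wrist"); im=imaging.camera("wrist"); np.save("w4.npy",im); np.savez("w4c.npz",*C); s=readout.sense(); Rt=R(s["ee_rot"])
print(s["position"],Rt.round(3).tolist(),s["joint_positions"].round(2)); print("bar",proj(C,(.456,.1845,.125)))
save("pics/w4.png",im)
```

```text
[0.45535045 0.18380823 0.29870234] [[0.154, 0.988, -0.0], [0.988, -0.154, -0.0], [-0.0, -0.0, -1.0]] [ 0.25  0.04 -0.32  1.21  0.    1.98]
bar [318.71803237 198.46296154]
```

View pics/w4.png

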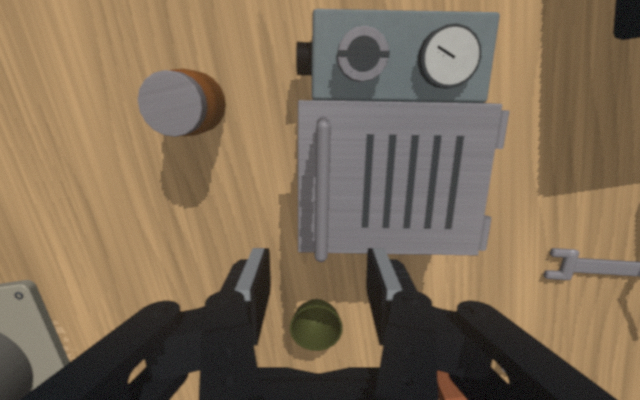

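The wrist view shows the bar running from (324,121) to (321,257), parallel to the finger pads. The plate corners are (299,101), (500,104), (478,255) and (298,252).

Run:
```python
from h import *
d=np.load("w4c.npz"); C=[d[k] for k in d.files]
a,b=ray(C,(324,123),.125),ray(C,(321.5,255),.125); m=(a+b)/2
print(a,b,np.linalg.norm(a-b),"yaw",np.degrees(np.arctan2(-(a-b)[0],(a-b)[1])),m,totool(m))
q=[ray(C,c,.085) for c in[(299,101),(500,104),(478,255),(298,252)]]; print(np.round(q,4))
for i in (0,2): e=q[1]-q[0] if i==0 else q[2]-q[3]; print(np.degrees(np.arctan2(e[1],e[0])),np.linalg.norm(e))
```

```text
[0.46781447 0.23674942 0.125     ] [0.45115334 0.13990901 0.125     ] 0.09826321496739515 yaw -9.76200912902858 [0.4594839  0.18832921 0.125     ] [0.00512916 0.00345037 0.17370036]
[[0.4513 0.2532 0.085 ]
 [0.6054 0.2267 0.085 ]
 [0.5852 0.0994 0.085 ]
 [0.4285 0.1269 0.085 ]]
-9.757238255941898 0.1564001119155844
-9.942293590401231 0.15910007963453238
```

>>> {"method": "send_rows", "body": {"moves": [[0.005,0.0035,0.03,0,0,0.017,0],[0.005,0.0035,0.065,0,0,0.017,0],[0.005,0.0035,0.095,0,0,0.017,0],[0.005,0.0035,0.113,0,0,0.017,0],[0.005,0.0035,0.12,0,0,0.017,0],[0.005,0.0035,0.12,0,0,0.017,0],[0.005,0.0035,0.12,0,0,0.017,-1],[0.005,0.0035,0.12,0,0,0.017,-1],[0.005,0.0035,0.12,0,0,0.017,-1],[0.005,0.0035,0.12,0,0,0.017,-1],[0.005,0.0035,0.12,0,0,0.017,-1],[0.005,0.0035,0.12,0,0,0.017,-1],[0.005,0.0035,0.12,0,0,0.017,-1]], "force": 40}}

```text
clock: 9.5
position: [0.4587, 0.1894, 0.1802]
ee_rot: [-2.4, -2.024, -0.001]
ft_force: [-5.3, 2.2, 4.4]
gripper_width: 0.0086
grip_force: 39.1
```

>>> {"method": "send_rows", "body": {"moves": [[0,0.0022,-0.006,0,0,0,-1],[0,0.0045,-0.012,0,0,0,-1],[0,0.007,-0.018,0,0,0,-1],[0,0.01,-0.0236,0,0,0,-1],[0,0.013,-0.029,0,0,0,-1],[0,0.0164,-0.0347,0,0,0,-1],[0,0.02,-0.04,0,0,0,-1],[0,0.0238,-0.0452,0,0,0,-1],[0,0.0238,-0.0452,0,0,0,-1]]}}

```text
clock: 10.25
position: [0.4808, 0.1855, 0.2252]
ee_rot: [-2.397, -2.022, 0.004]
ft_force: [-9.0, 4.4, 2.2]
gripper_width: 0.0083
grip_force: 39.1
```

>>> {"method": "send_rows", "body": {"moves": [[0,0.004,-0.005,0,0,0,-1],[0,0.0083,-0.0097,0,0,0,-1],[0,0.013,-0.0144,0,0,0,-1],[0,0.0175,-0.0188,0,0,0,-1],[0,0.0223,-0.023,0,0,0,-1],[0,0.0273,-0.027,0,0,0,-1],[0,0.0325,-0.0308,0,0,0,-1],[0,0.0379,-0.0343,0,0,0,-1],[0,0.0434,-0.0376,0,0,0,-1],[0,0.049,-0.0406,0,0,0,-1],[0,0.049,-0.0406,0,0,0,-1],[0,0.049,-0.0406,0,0,0,-1]]}}

```text
clock: 11.25
position: [0.5292, 0.1771, 0.2687]
ee_rot: [-2.398, -2.023, 0.001]
ft_force: [-13.8, 2.1, 16.4]
gripper_width: 0.0084
grip_force: 41.0
```

Run:
```python
from h import *
s=readout.sense(); P=s["position"]; print(P,s["ft_force"],s["gripper_width"])
# angle from rise of grasp point and from travel (chord) since the closed grasp
P0=np.array([.4587,.1894,.1802]); d=P-P0; x=np.array([np.cos(-.17),np.sin(-.17),0])@d
print("chord",np.degrees(2*np.arcsin(np.hypot(x,d[2])/2/.14705)),"dir",np.degrees(2*(np.pi/2-np.arctan2(d[2],x)-np.arctan2(.045,.14))))
sc=imaging.camera("scene"); t=imaging.camera("top"); w=imaging.camera("wrist"); np.save("w5.npy",w)
Cs=cal("scene"); g=P-[0,0,.054]
print("bar scene",proj(Cs,g)); save("pics/open.png",np.hstack([cv2.resize(sc[60:220,250:420],(425,400)),cv2.resize(w[:,120:520],(375,375*400//400))[:375] if 0 else cv2.resize(w[:,100:475],(375,400))]))
```

```text
[0.52920062 0.17712678 0.26870274] [-13.77003773   2.12580928  16.39502418] 0.008431085251264648
chord 45.53486830645799 dir 42.278220726080384
bar scene [348.10879125 118.57675824]
```

View pics/open.png

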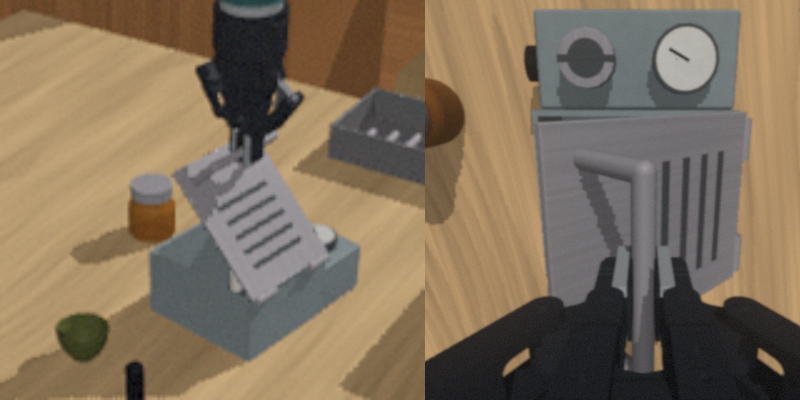

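The guard is open with the fingers round the bar, and the bystanders are in place. The guard's front -y corner shows at scene about (321,130), the +y front corner at wrist about (215,120). I'll check the angle against those.

Run:
```python
from h import *
Cs=cal("scene"); C=cal("wrist"); a=np.radians(-9.8); X=np.array([np.cos(a),np.sin(a),0]); Y=np.array([-X[1],X[0],0]); H=np.array([.597,.1637,.08])
def pt(th,r,n,y): c,s=np.cos(th),np.sin(th); return H+X*(-r*c+n*s)+Y*y+np.array([0,0,r*s+n*c])
for t in(40,43,45,47,50):
    th=np.radians(t); print(t,"scene -y corner",proj(Cs,pt(th,.16,.005,-.065)).round(1),"wrist +y corner",proj(C,pt(th,.16,.005,.065)).round(1),"bar end",proj(C,pt(th,.14,.045,.048)).round(1))
print("hinge corners scene",proj(Cs,pt(0,0,.005,-.065)),proj(Cs,pt(0,0,.005,.065)),"wrist",proj(C,pt(0,0,.005,.065)))
e=readout.sense()["position"]-H; print("TCP-based bar x',z rel hinge",e@X,e[2]-.054)
w=np.load("w5.npy"); h=cv2.cvtColor(w,cv2.COLOR_RGB2GRAY); c=cv2.goodFeaturesToTrack(h[105:135,200:235],1,.01,5); print("corner",c.ravel()+[200,105])
```

```text
40 scene -y corner [317.1 130.8] wrist +y corner [200.2 118.6] bar end [295.2 166.7]
43 scene -y corner [318.7 129.5] wrist +y corner [209.5 119.6] bar end [312.1 168.8]
45 scene -y corner [319.8 128.7] wrist +y corner [216.6 120.3] bar end [324.2 170.2]
47 scene -y corner [320.9 128. ] wrist +y corner [224.6 121. ] bar end [336.9 171.5]
50 scene -y corner [322.7 127. ] wrist +y corner [238.3 122.1] bar end [357.2 173.4]
hinge corners scene [350.38601056 179.62012982] [380.37161907 159.99922978] wrist [418.31521542 109.41074651]
TCP-based bar x',z rel hinge -0.06944702064690357 0.1345193413186444
corner [214. 120.]
```

The three cues agree on about 44.2°. I'll nudge by about +0.8° and let off the radial strain.

>>> {"method": "send_rows", "body": {"moves": [[0,0.0003,-0.001,0,0,0,-1],[0,0.0006,-0.002,0,0,0,-1],[0,0.0008,-0.0035,0,0,0,-1],[0,0.0008,-0.0035,0,0,0,-1],[0,0.0008,-0.0035,0,0,0,-1],[0,0.0008,-0.0035,0,0,0,-1]]}}

```text
clock: 11.9
position: [0.5304, 0.1769, 0.2695]
ee_rot: [-2.399, -2.023, 0.002]
ft_force: [-6.4, 3.1, 4.4]
gripper_width: 0.0085
grip_force: 39.8
```

Run:
```python
from h import *
a=np.radians(-9.8); X=np.array([np.cos(a),np.sin(a),0]); H=np.array([.597,.1637,.08])
w=imaging.camera("wrist"); s=readout.sense(); e=s["position"]-H; print(s["clock"],s["ft_force"],e@X,e[2]-.054,"deg",np.degrees(np.arccos(-(e@X)/.14705))-17.82)
h=cv2.cvtColor(w,cv2.COLOR_RGB2GRAY); c=cv2.goodFeaturesToTrack(h[105:135,200:235],1,.01,5); print("corner",c.ravel()+[200,105])
C=cal("wrist"); Y=np.array([-X[1],X[0],0])
for t in(43,45,47):
    th=np.radians(t);print(t,proj(C,H+X*(-.16*np.cos(th)+.005*np.sin(th))+Y*.065+np.array([0,0,.16*np.sin(th)+.005*np.cos(th)])).round(1))
```

```text
11.95 [-7.34070581  2.50063879  2.95755891] -0.06784145033385104 0.13553862436431013 deg 44.70577460079773
corner [212. 120.]
43 [206.  119.4]
45 [213.1 120.1]
47 [220.9 120.8]
```

The guard reads about 44.7° on both cues with low forces. I'll let it settle, then hand in.

>>> {"method": "send_rows", "body": {"moves": [[0,0.0005,0,0,0,0,-1],[0,0.0005,0,0,0,0,-1],[0,0.0005,0,0,0,0,-1],[0,0.0005,0,0,0,0,-1]]}}

```text
clock: 12.28
position: [0.5307, 0.1769, 0.2696]
ee_rot: [-2.398, -2.023, 0.002]
ft_force: [-8.2, 3.1, 4.4]
gripper_width: 0.0084
grip_force: 39.8
```

```bash
python3 -c "
from h import *
print(readout.sense()['position'],abs(readout.sense()['dq']).max()); print(workorder.close_job())"
```

```text
[0.53065989 0.17685239 0.26960653] 0.0023982396252217805
the job is handed in; nothing more can be done
None
```

The black test pin is fully home in the copper terminal, and the arm is still holding the tester's guard open at about 45° (last measured 44.7°); I handed the job in at 12.3 s, and no verdict came back.

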